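# Pack out the clamping fixture

## Task

First swing the cam lever on the woodworking fixture fully free, so that its sliding fence springs back; then take packing blocks from the caddy and stand them upright on the base, squarely in the gap between fence and workpiece, as many as it takes (one or two) for the fence to meet them within its short travel. Push the fence forward by hand until you feel it clamp the stack firmly against the workpiece, and finish while still holding it pressed there. Leave the other tools on the bench where they are.

Things in the scene. Friction and masses are not known exactly. Their poses are not given: they have to be found in the camera images.
- fixture: plywood clamping fixture fixed on the bench, base 120 (x) x 300 (y) x 12 mm; its y is the slide axis, from fence to workpiece. Origin on the bench surface; everything on the base stands on its top, 12 mm above the bench. On it, along +y: cam lever, sliding fence, gap, workpiece
- work_face (a point): point at the middle of the workpiece's flat face towards the fence, 22 mm above the base. The workpiece is a notched light board end, 44 mm wide (x), 30 mm thick (y), 60 mm tall, screwed to the base square with it; how far it stands from the fence differs each time
- fence_face (a point): point at the middle of the fence's flat front face, which looks to +y at the workpiece, 22 mm above the base, axes as the fixture's. Fence block 44 mm wide (x), 62 mm long (behind this face), its top 44 mm above the base. The gap is the distance along y from here to work_face, 28 to 56 mm once the fence has sprung back
- fence_grip (a point): centre of the fence's upright dark wooden grip, a slab 40 mm wide (x), 18 mm thick (y), 38 mm tall standing on the fence block, centred 46 mm behind the front face; its top is 82 mm above the base
- fence (a joint): travel of the fence towards the workpiece, m: 0 = fully back, 0.026 = fully forward (end stop). A spring pushes it back with 3 N at 0, rising to 5.6 N at 0.026. The cam lever holds it fully forward at the start; once freed it springs back to 0 and must be pushed by hand (a push of about 15 N clamps firmly). The lever cannot lock it at part travel
- lever (a joint): steel cam lever, swings level about an upright pin: about 0 to 0.2 rad = locked (lever points to the fixture's -x), 1.3 rad = fully free, at its stop. Grows anticlockwise seen from above (knob moves from -x round to -y of the fixture). Takes about 2 N at the knob, stays where it is left; the fence comes free at about 0.5
- lever_hinge (a point): on the lever's pin, at the height of the knob's middle; the knob's middle is 80 mm from it
- caddy: low wooden caddy fixed on the bench, 60 (x) x 140 (y) mm, with three grooves 42 mm apart along its y; origin on the bench surface under its centre. Groove floor 10 mm above the bench, ridges 20 mm above it
- shim_a_mid (a point): centre (half-way up) of a loose hardwood packing block, a plain upright slab in the caddy's groove at -y; 50 mm wide (its x), 16 mm thick (its y), 62 mm tall (z), about 40 g. All three are alike. It stands in a groove of the caddy with its lower 10 mm; grip it across the 50 mm width
- shim_b_mid (a point): centre (half-way up) of a loose hardwood packing block, a plain upright slab in the caddy's middle groove; 50 mm wide (its x), 16 mm thick (its y), 62 mm tall (z), about 40 g. All three are alike. It stands in a groove of the caddy with its lower 10 mm; grip it across the 50 mm width
- shim_c_mid (a point): centre (half-way up) of a loose hardwood packing block, a plain upright slab in the caddy's groove at +y; 50 mm wide (its x), 16 mm thick (its y), 62 mm tall (z), about 40 g. All three are alike. It stands in a groove of the caddy with its lower 10 mm; grip it across the 50 mm width
- plane: bystander: wooden hand plane, 200 x 55 mm, 90 mm tall; origin under its centre
- glue: bystander: white glue bottle, 56 mm across, 140 mm tall; origin under its centre
- jar: bystander: brown glass jar, 60 mm across, 70 mm tall; origin under its centre
- square: bystander: try square lying flat, stock 110 mm, blade 150 mm, 16 mm tall; origin under its stock
- mallet: bystander: wooden mallet lying down, 200 mm long, 48 mm tall; origin under its head
- chisel: bystander: chisel lying flat, 210 mm long, 24 mm tall; origin under its middle
- lever_knob (a point): middle of the upright dark wooden knob at the lever's end, 24 mm across, 50 mm tall; its middle is 57 mm, its top 82 mm above the bench; the flat lever bar that carries it is 16 mm wide, its top 44 mm above the bench
There are look-alikes about, which are no part of the job. Leave any pink look-alike of the part that bears shim_c_mid alone. Leave any blue look-alike of the part that bears shim_a_mid alone.

How it is judged:
On the way, in this order (a step that is already met when the one before it is completed fails the run):
1. the cam lever is swung free and the fence has sprung back (value of joint lever above 0.8 rad and value of joint fence below 0.004 m), for 0.2 s.
2. a packing block stands on the base in the gap (((horizontal distance between shim_a_mid and work_face below 0.06 m and height (world z) of shim_a_mid below 0.048 m) or (horizontal distance between shim_b_mid and work_face below 0.06 m and height (world z) of shim_b_mid below 0.048 m) or (horizontal distance between shim_c_mid and work_face below 0.06 m and height (world z) of shim_c_mid below 0.048 m))), for 0.2 s.
At the end, for the whole second after the job is handed in: Robot still pushing: fence, block(s) and workpiece pressed face to face and still (gap n x 16 mm within 2 mm, over 2 N at fence and workpiece); blocks in the gap stand on the base (5 mm), upright (0.1 rad), within 16 mm of the middle; lever free (over 0.8 rad) (value of joint lever above 0.8 rad and (y of work_face in the frame of fence_face between 0.014 and 0.018 m or y of work_face in the frame of fence_face between 0.03 and 0.034 m or y of work_face in the frame of fence_face between 0.046 and 0.05 m) and (contact force between fence and shim_a above 2 N or contact force between fence and shim_b above 2 N or contact force between fence and shim_c above 2 N) and (contact force between work and shim_a above 2 N or contact force between work and shim_b above 2 N or contact force between work and shim_c above 2 N) and velocity of joint fence between -0.005 and 0.005 m/s and (horizontal distance between shim_a_mid and work_face above 0.075 m or (height (world z) of shim_a_mid between 0.038 and 0.048 m and angle between shim_a_mid's own z axis and vertical below 0.1 rad and x of shim_a_mid in the frame of work_face between -0.016 and 0.016 m)) and (horizontal distance between shim_b_mid and work_face above 0.075 m or (height (world z) of shim_b_mid between 0.038 and 0.048 m and angle between shim_b_mid's own z axis and vertical below 0.1 rad and x of shim_b_mid in the frame of work_face between -0.016 and 0.016 m)) and (horizontal distance between shim_c_mid and work_face above 0.075 m or (height (world z) of shim_c_mid between 0.038 and 0.048 m and angle between shim_c_mid's own z axis and vertical below 0.1 rad and x of shim_c_mid in the frame of work_face between -0.016 and 0.016 m))); the arm keeps its last pose, push and grip.
It fails at once if another tool on the bench is moved more than 40 mm (distance of any of plane, glue, jar, square, mallet, chisel from where it was at the start of the episode above 0.04 m).
It also fails if it takes over 72 s, if anything falls off the work surface, if the arm or the gripper's body presses on something with over 40 N, if the wrist force passes 120 N, or if a joint passes its speed limit or range.

## Robot

A 7-joint arm with a two-finger parallel gripper is mounted at the origin on the work surface. World frame = base frame: x ahead of the robot, y to its left, z up, the work surface at z = 0. Lengths are in m, angles in rad, forces in N, time in s.
With the tool pointing down it reaches from about 0.425 to 0.875 m from the base axis. Payload 8.4 kg.
Tool frame: the origin (TCP) lies on the centre line of the jaws, within the pads' length; the fingertips stand 22 mm ahead of it and the grasp point (between the pads) lies 3 mm ahead of it (tip_reach is the z of the fingertips in the tool frame, in m); z points along the fingers, y is the line along which they close (so a half turn about z gives the same grasp; the last joint's range is limited). The gripper opens to 85 mm and grips with 20 to 120 N. Pads are 22 mm wide; open, the fingers measure 114 mm over their backs; the gripper's body (76 mm by 85 mm) begins 54 mm behind the grasp point. The pads swing forward as they close: fully open they stand 13 mm farther back than shut.
Start: joints at [-1.224, 0.333, 0.04, 1.465, -0.013, 1.343, -0.059], TCP at [0.28, 0.586, 0.253] pointing down, gripper open.
Joint ranges: [-2.58, 2.58], [-0.38, 2.09], [-1.3, 1.39], [0.25, 2.4], [-1.5, 4.64], [0.08, 2.09], [-2.65, 2.65]. Speed limits (rad/s): [2.22, 2.22, 2.79, 2.79, 3.14, 3.14, 3.14].

## Interface

Orientations are given as a unit quaternion [w, x, y, z].
In Python, from workcell import get_obs, snapshot, job_done, recognise, masks_of, tip_of, tip_reach gives the robot as it stands.
- The arm moves only by the tool servo_tool, never from a script. Its argument "commands" is a list that holds one entry, the list of rows, each a list of 5 numbers: the shift along the tool's x, y, z in cm, then the turn about the tool's z in units of 6 degrees (1.0 is 6 degrees), then the opening, from 0 (shut) to 1 (fully open). In form: [[[dx, dy, dz, turn, gripper], ...]]. A call has 1 to 12 rows; each row shifts and turns the commanded pose from where the row before left it, along the tool's axes as they then stand; what a row does not reach is not made up. A row lasts 1/8 s, in which the tool goes at most 62.5 mm and 10.7 degrees, less where a joint would pass 70% of its speed; a pose out of reach is approached as far as the arm can. A call is refused whole if a number of a shift passes 6.25 or a number of a turn 1, either way. A call with a gripper value outside its range is refused whole. The fingers move at their own pace and stop on an object; "squeeze" is the grip in N (left out, the last holds). Time passes only in rows, so rows that do not move let the fingers close. It gives the time, the measured TCP pose, the force and the opening at its end, in the units of the state.
- get_obs(): the state, without advancing time (a new reading comes with each control period).
- snapshot(name): name is "scene" or "top" or "wrist"; returns a dict with "pixels" (480x640x3 uint8, red, green, blue), "fx", "fy", "cx", "cy" (pixels), "R" (3x3) and "t" (3): a world point X has camera coordinates R X + t; the wrist camera has in their place "mount" (4x4, takes a point from camera to tool coordinates, whose origin is the TCP and whose axes are the flange's). Camera axes: x right, y down, z forward; pixel columns grow to the right and rows downward; lengths in m; the calibration is good to about 2 mm. A picture is of the moment at which its call begins: read the wrist's pose just before it. There is no depth.
- job_done(): hands the job in, once; it reports no verdict.
Trained networks look in the newest picture that a camera, given by its name, has taken for a name from the list of things; names that differ only in an ending like _2 or _b are one class to them, and where a whole thing is asked for, a point or a joint stands for the part that bears it (a point fixed in the world has none). Each returns a list of dicts, best first, with "confidence" (0 to 1); they miss things now and then, are a little off and sometimes report something else, mostly with a low value. They report only what shows in the picture. A call takes as long as a camera call. They do not tell look-alikes from the thing itself.
- recognise(camera, target): "at" ([x, y, z] in m, in the coordinates of the camera as it stood for that picture, good to about 4 mm: the middle of the surface that is visible of it).
- masks_of(camera, target): "pixels" (480x640 bool, what is visible of it).
- tip_of(camera, target): "at" ([x, y, z] in m, in the coordinates of the camera as it stood for that picture, good to about 4 mm: a listed point, or the origin of a listed thing).
The state is a dict: "time_s": time; "joint_pos": joint angles; "qvel": joint speeds; "joint_torque": joint torques, N m; "ee_pos": TCP position; "ee_rot": TCP orientation; "wrist_force": force on the tool from outside, world axes, zero at the start; "torque": the same for the moment, N m; "grip_width": opening from 0.0 (shut) to 1.0 (fully open).
Only numpy, scipy, OpenCV 4.12 (cv2) and the standard library are available. Lean on these libraries where they do the work, as an engineer would, in place of code of your own. Each camera call takes 0.05 s, during which the arm holds its last target. There are 200 camera calls.

## Working session

There is one attempt and no reset: what is moved stays moved. The work goes in short steps, Python scripts to look and compute and a tool call to move; the robot and the scene stay as the last step left them, time stands still between calls to the robot, and variables do not carry over. Pictures are saved under pics/ and viewed, on a budget of 10 in all, crops included, one or two more only if the job needs it, and the job is handed in when it is done.

Besides the shell and the picture viewer there is one more tool, called after "Call:" by a JSON object that holds its "api" and its "payload". servo_tool: Moves the arm, as the interface text tells. Its arguments: {"type":"object","properties":{"commands":{"type":"array","items":{"type":"array","items":{"type":"array","items":{"type":"number"}}}},"squeeze":{"type":"number"}},"required":["commands"]}

```bash
mkdir -p pics; ls; cat > h.py <<'E'
from workcell import *
import numpy as np, cv2
from scipy.spatial.transform import Rotation as Ro
def q(o): w=o['ee_rot']; return Ro.from_quat([w[1],w[2],w[3],w[0]]).as_matrix()
def look(cam,names=(),save=None,f='tip'):
    o=get_obs(); s=snapshot(cam)
    if 'mount' in s:
        T=np.eye(4);T[:3,:3]=q(o);T[:3,3]=o['ee_pos'];M=T@np.array(s['mount'])
    else:
        M=np.eye(4);M[:3,:3]=np.array(s['R']).T;M[:3,3]=-M[:3,:3]@np.array(s['t'])
    if save: cv2.imwrite('pics/'+save,s['pixels'][:,:,::-1])
    r={}
    for n in names:
        l=[]
        for d in (tip_of if f=='tip' else recognise)(cam,n):
            p=np.array(d['at']);w=M[:3,:3]@p+M[:3,3]
            l.append((w.round(4),round(d['confidence'],2),(int(s['fx']*p[0]/p[2]+s['cx']),int(s['fy']*p[1]/p[2]+s['cy']))))
        r[n]=l
        print(cam,n,*[(list(map(float,a)),b,c) for a,b,c in l[:5]])
    return s,M,r
E
python3 - <<'E'
from h import *
o=get_obs();print(o)
N=['fixture','work_face','fence_face','fence_grip','lever_hinge','lever_knob','caddy','shim_a_mid','shim_b_mid','shim_c_mid']
look('top',N+['plane','glue','jar','square','mallet','chisel'],'top1.png')
look('scene',N,'scene1.png')
E
```

```text
pics
{'time_s': 0.0, 'joint_pos': array([-1.22421318,  0.33391965,  0.03987319,  1.46626807, -0.0134411 ,
        1.34329395, -0.05850564]), 'qvel': array([ 0.00062798,  0.00130418, -0.00115173,  0.00051784, -0.00049315,
       -0.00113191,  0.00162732]), 'joint_torque': array([-2.94221963e-04, -6.58548617e+01,  1.36529703e+00, -4.05572748e+01,
        1.67992391e-02,  1.25356024e-02,  1.22432326e-05]), 'ee_pos': array([0.28008765, 0.58609516, 0.25241712]), 'ee_rot': array([-1.44899978e-04,  2.21065900e-01,  9.75258535e-01, -7.98537672e-04]), 'wrist_force': array([ 0.78023193,  0.29207282, -0.45309972]), 'torque': array([ 0.00929634,  0.02562042, -0.00069834]), 'grip_width': 1.0020994196677617}
top fixture
top work_face ([0.6042, 0.1654, 0.0363], 0.57, (243, 211))
top fence_face ([0.6039, 0.1496, 0.0309], 0.71, (251, 212)) ([0.5879, 0.1046, 0.075], 0.71, (269, 217)) ([0.6955, -0.2927, 0.0019], 0.24, (447, 176))
top fence_grip ([0.5917, 0.1031, 0.0761], 0.97, (270, 215))
top lever_hinge ([0.5763, 0.0089, 0.0668], 0.75, (314, 224)) ([0.6012, 0.1458, 0.0013], 0.68, (254, 215)) ([0.408, 
[... 1208 characters left out ...]
, 0.0332], 0.77, (397, 240))
scene fence_face ([0.6044, 0.1525, 0.0346], 0.86, (392, 241)) ([0.4088, 0.0863, 0.0024], 0.48, (315, 230))
scene fence_grip ([0.5917, 0.1066, 0.076], 0.75, (375, 231)) ([0.4954, 0.0197, 0.0618], 0.51, (317, 232))
scene lever_hinge
scene lever_knob ([0.4929, 0.0194, 0.0606], 0.77, (316, 232))
scene caddy ([0.4813, -0.2765, -0.005], 0.68, (201, 308)) ([0.5389, 0.3912, 0.0004], 0.2, (432, 211))
scene shim_a_mid ([0.4768, -0.416, 0.0305], 0.9, (129, 325)) ([0.4767, -0.3231, 0.0425], 0.6, (175, 299))
scene shim_b_mid
scene shim_c_mid ([0.5475, -0.1541, 0.0316], 0.91, (269, 285)) ([0.4585, -0.1444, 0.0296], 0.89, (248, 264)) ([0.4755, -0.2402, 0.0444], 0.6, (213, 280))
```

View pics/top1.png

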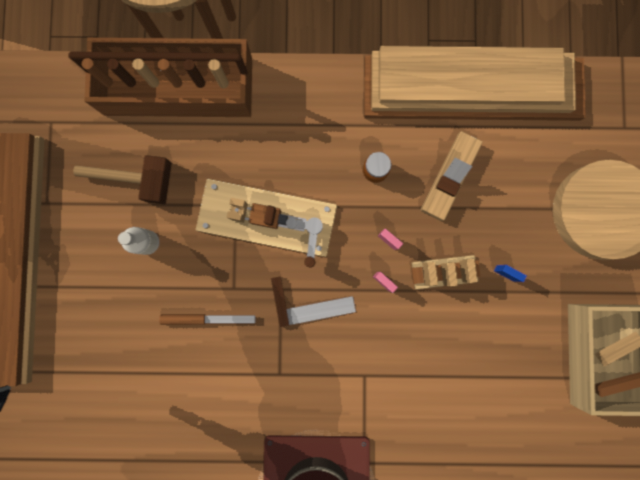

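View pics/scene1.png

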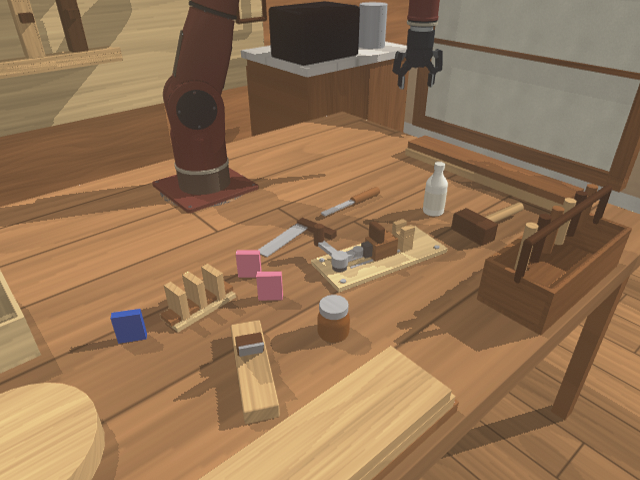

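Top/scene views: the fixture is at (200–335,180–255), with the fence gap now ~15 mm. The lever knob is at (310,260). The wooden blocks in the caddy are at (430/450/470,270), and the pink and blue slabs beside it are the look-alikes. The fixture is yawed about −11°. First I'll move to the knob's +y side with the fingers shut.

Call:
{"api": "servo_tool", "payload": {"commands": [[[-3.9, -3.5, 0, 0, 0], [-3.9, -3.5, 0, 0, 0], [-3.9, -3.5, 0, 0, 0], [-3.9, -3.5, 0, 0, 0], [-3.9, -3.5, 0, 0, 0], [-3.9, -3.5, 0, 0, 0], [-3.9, -3.5, 0, 0, 0], [-3.9, -3.5, 0, 0, 0], [-3.9, -3.5, 0, 0, 0], [-3.9, -3.5, 0, 0, 0], [-3.9, -3.5, 0, 0, 0], [0, 0, 0, 0, 0]]]}}

```text
time_s: 2.9
ee_pos: [0.5023, 0.0497, 0.2537]
ee_rot: [0.001, 0.225, 0.974, -0.0]
wrist_force: [0.5, 1.2, -0.3]
grip_width: -0.001
```

Call:
{"api": "servo_tool", "payload": {"commands": [[[0, 0, 2, 1, 0], [0, 0, 2, 1, 0], [0, 0, 2, 1, 0], [0, 0, 2, 1, 0], [0, 0, 0, 1, 0], [0, 0, 0, 1, 0], [0, 0, 0, 0, 0]]]}}

```text
time_s: 3.78
ee_pos: [0.5011, 0.0549, 0.1733]
ee_rot: [-0.0, 0.511, 0.86, 0.0]
wrist_force: [-0.1, -0.5, -0.3]
grip_width: -0.002
```

```bash
cat > mv.py <<'E'
from h import *
def to(w):  # world target -> tool-axis shift in cm
    o=get_obs(); print('t',round(o['time_s'],2),'shift cm',(q(o).T@(np.array(w)-o['ee_pos'])*100).round(2))
def st():
    o=get_obs();R=q(o);print('t',round(o['time_s'],2),'tcp',o['ee_pos'].round(4),'tx',R[:,0].round(3),'ty',R[:,1].round(3),'F',o['wrist_force'].round(1),'g',round(o['grip_width'],3))
E
python3 - <<'E'
from mv import *
st(); print(tip_reach)
look('wrist',['lever_knob','lever_hinge','fence_face','work_face','fence_grip'],'w1.png')
E
```

```text
t 3.77 tcp [0.5011 0.0549 0.1733] tx [-0.478  0.878  0.   ] ty [0.878 0.478 0.   ] F [-0.1 -0.5 -0.3] g -0.002
0.022
wrist lever_knob ([0.4929, 0.0216, 0.0708], 0.61, (283, 280))
wrist lever_hinge ([0.5766, 0.0094, 0.0648], 0.83, (381, 343)) ([0.4092, 0.0877, 0.0061], 0.49, (231, 123))
wrist fence_face ([0.6007, 0.1501, 0.0336], 0.67, (508, 178))
wrist work_face ([0.6034, 0.1626, 0.0289], 0.88, (519, 163))
wrist fence_grip ([0.5938, 0.1081, 0.0764], 0.93, (492, 242)) ([0.5747, 0.0109, 0.0626], 0.59, (380, 338))
```

Call:
{"api": "servo_tool", "payload": {"commands": [[[0.5, -1, 2, 0, 0], [0.5, -1, 2, 0, 0], [0, 0, 2, 0, 0], [0, 0, 2, 0, 0], [0, 0, 1.7, 0, 0], [0, 0, 0, 0, 0]]]}}

```text
time_s: 4.82
ee_pos: [0.4781, 0.0531, 0.0754]
ee_rot: [-0.001, 0.511, 0.859, -0.001]
wrist_force: [0.5, -0.1, 0.5]
grip_width: 0.002
```

Call:
{"api": "servo_tool", "payload": {"commands": [[[-1, 0, 0, 0, 0], [-1, -0.2, 0, 0, 0], [-1, -0.3, 0, 0, 0], [-1, -0.3, 0, 0, 0], [-1, -0.3, 0, 0, 0], [-1, -0.2, 0, 0, 0], [-1, -0.1, 0, 0, 0], [0, 0, 0, 0, 0]]]}}

```text
time_s: 5.82
ee_pos: [0.5006, -0.0159, 0.0764]
ee_rot: [0.0, 0.512, 0.859, -0.0]
wrist_force: [0.0, -0.1, 0.2]
grip_width: -0.003
```

Call:
{"api": "servo_tool", "payload": {"commands": [[[-1, 0.1, 0, 0, 0], [-1, 0.3, 0, 0, 0], [-0.8, 0.4, 0, 0, 0], [-0.6, 0.4, 0, 0, 0], [-0.3, 0.3, 0, 0, 0], [0, 0, 0, 0, 0]]]}}

```text
time_s: 6.58
ee_pos: [0.5312, -0.0402, 0.0763]
ee_rot: [0.0, 0.512, 0.859, 0.0]
wrist_force: [-0.3, 0.3, -0.7]
grip_width: -0.001
```

Call:
{"api": "servo_tool", "payload": {"commands": [[[1, 0, -2, 0, 0], [1, 1, -5, 0, 0.5], [2, 2.5, -5, 0, 1], [2, 2.5, -5, 0, 1], [2, 2, 0, 0, 1], [0, 0, 0, 1, 1], [0, 0, 0, 1, 1], [0, 0, 0, 1, 1], [0, 0, 0, 1, 1], [0, 0, 0, 1, 1], [0, 0, 0, 1, 1], [0, 0, 0, 0, 1]]]}}

```text
time_s: 8.07
ee_pos: [0.5633, 0.0682, 0.2465]
ee_rot: [0.0, 0.752, 0.659, 0.0]
wrist_force: [0.1, 0.1, -0.3]
grip_width: 0.999
```

```bash
python3 - <<'E'
from mv import *
st()
look('wrist',['lever_knob','lever_hinge','fence_face','work_face','fence_grip'],'w2.png')
look('top',['lever_knob','fence_face','work_face','fence_grip'])
E
```

```text
t 8.07 tcp [0.5633 0.0682 0.2465] tx [0.131 0.991 0.   ] ty [ 0.991 -0.131  0.001] F [ 0.1  0.1 -0.3] g 0.999
wrist lever_knob ([0.5403, -0.0585, 0.0687], 0.95, (312, 349))
wrist lever_hinge ([0.5762, 0.0081, 0.0643], 0.56, (342, 277))
wrist fence_face ([0.5965, 0.124, 0.0367], 0.64, (349, 138))
wrist work_face ([0.6029, 0.1619, 0.0269], 0.71, (350, 91)) ([0.5764, 0.0111, 0.0649], 0.42, (342, 274))
wrist fence_grip
top lever_knob ([0.542, -0.0633, 0.0673], 0.96, (348, 240)) ([0.4814, -0.3261, 0.0425], 0.26, (467, 270))
top fence_face
top work_face
top fence_grip
```

View pics/w2.png

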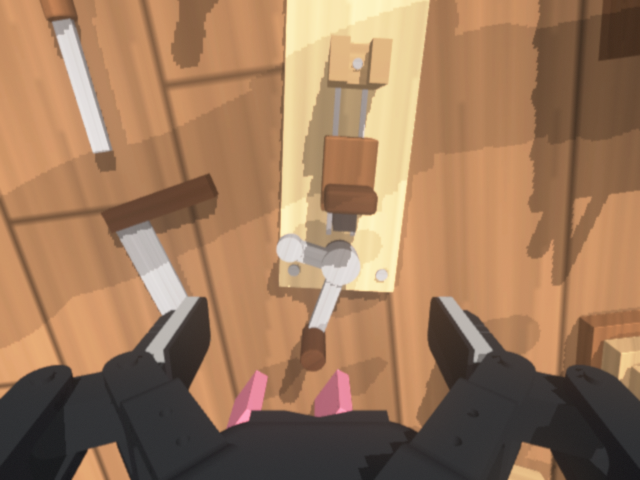

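The wrist view shows the lever pointing to −y (knob at (313,348)) and the fence back, front top edge at row ~136. The workpiece front face is at rows ~80–88. I'll compute the geometry from pixel rays, with a crop for precise edges.

```bash
python3 - <<'E'
from mv import *
im=cv2.imread('pics/w2.png')
c=cv2.resize(im[20:230,250:460],None,fx=3.8,fy=2.8,interpolation=cv2.INTER_CUBIC); cv2.imwrite('pics/c2.png',c)
s,M,r=look('wrist',['fixture','fence_face','work_face'],None)
np.savez('cam.npz',M=M,K=[s['fx'],s['fy'],s['cx'],s['cy']])
def ray(u,v,z):
    d=M[:3,:3]@[(u-s['cx'])/s['fx'],(v-s['cy'])/s['fy'],1]; return M[:3,3]+d*(z-M[2,3])/d[2]
for n,u,v,z in [('fenceL',327,136,.056),('fenceR',377,138,.056),('wtopL',331,80,.072),('wtopR',388,83,.072),('wbotL',330,88,.012),('baseL0',287,10,.012),('baseL1',280,285,.012),('baseR0',428,10,.012),('baseR1',393,290,.012)]: print(n,ray(u,v,z).round(4))
print(M[:3,3])
E
```

```text
wrist fixture ([0.5999, 0.1489, 0.0026], 0.95, (347, 109))
wrist fence_face ([0.5947, 0.1259, 0.0338], 0.83, (346, 136))
wrist work_face ([0.6014, 0.1664, 0.0288], 0.91, (349, 86))
fenceL [0.5772 0.1293 0.056 ]
fenceR [0.6172 0.1225 0.056 ]
wtopL [0.5848 0.1692 0.072 ]
wtopR [0.6264 0.1617 0.072 ]
wbotL [0.5857 0.1684 0.012 ]
baseL0 [0.5572 0.2344 0.012 ]
baseL1 [ 0.5109 -0.0149  0.012 ]
baseR0 [0.6753 0.2188 0.012 ]
baseR1 [ 0.6269 -0.0358  0.012 ]
[0.5722663  0.14111576 0.3678397 ]
```

View pics/c2.png

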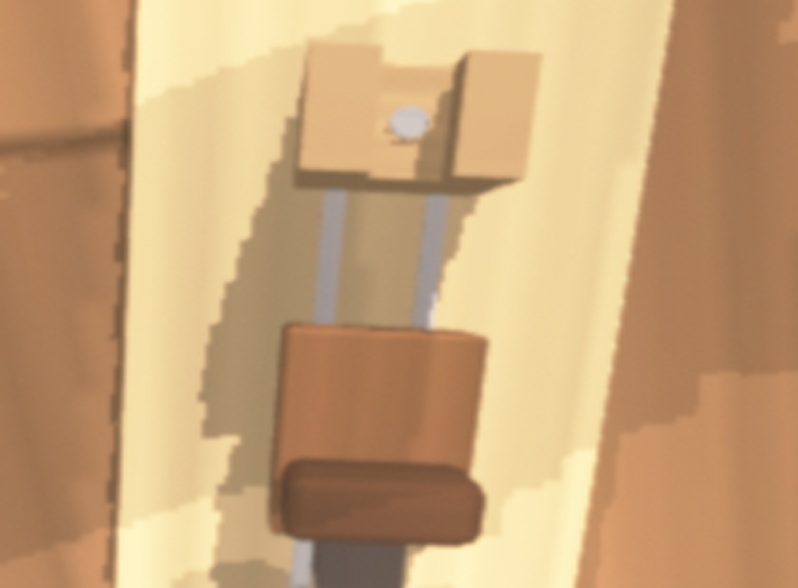

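The crop shows the fence's clear edge at crop row ~325 and the workpiece front at 175–188. That gives a gap of ≈40 mm, so two blocks need about 8 mm of travel, which is safely inside the range. One block would be near the end stop. I'll use two. Next is the caddy.

Call:
{"api": "servo_tool", "payload": {"commands": [[[-5.1, -0.6, 0, 0, 1], [-5.1, -0.6, 0, 0, 1], [-5.1, -0.6, 0, 0, 1], [-5.1, -0.6, 0, 0, 1], [-5.1, -0.6, 0, 0, 1], [-5.1, -0.6, 0, 0, 1], [-5.1, -0.6, 0, 0, 1], [0, 0, 0, 0, 1], [0, 0, 0, 0, 1]]]}}

```text
time_s: 9.95
ee_pos: [0.4746, -0.2799, 0.2462]
ee_rot: [-0.0, 0.752, 0.659, 0.0]
wrist_force: [-0.3, -0.2, -0.9]
grip_width: 1.002
```

```bash
python3 - <<'E'
from mv import *
st()
s,M,r=look('wrist',['caddy','shim_a_mid','shim_b_mid','shim_c_mid'],'w3.png')
look('wrist',['shim_a_mid','shim_b_mid','shim_c_mid'],None,'rec')
np.savez('cam3.npz',M=M,K=[s['fx'],s['fy'],s['cx'],s['cy']])
E
```

```text
t 9.95 tcp [ 0.4746 -0.2799  0.2462] tx [0.132 0.991 0.   ] ty [ 0.991 -0.132 -0.   ] F [-0.3 -0.2 -0.9] g 1.002
wrist caddy ([0.4779, -0.2811, 0.0031], 0.61, (322, 199))
wrist shim_a_mid ([0.4786, -0.3221, 0.0429], 0.85, (329, 251)) ([0.4749, -0.4219, 0.0293], 0.79, (337, 337))
wrist shim_b_mid ([0.4711, -0.2862, 0.0406], 0.87, (316, 214))
wrist shim_c_mid ([0.546, -0.1526, 0.0343], 0.95, (386, 41)) ([0.4714, -0.2447, 0.0408], 0.89, (310, 168)) ([0.4543, -0.1447, 0.0376], 0.65, (272, 46))
wrist shim_a_mid ([0.4793, -0.3197, 0.0765], 0.92, (330, 263)) ([0.4762, -0.4128, 0.0523], 0.62, (338, 343)) ([0.4705, -0.2785, 0.0747], 0.28, (313, 216)) ([0.6643, -0.2883, 0.0342], 0.18, (528, 189))
wrist shim_b_mid ([0.4708, -0.2784, 0.0769], 0.72, (314, 216))
wrist shim_c_mid ([0.472, -0.2429, 0.0779], 0.88, (309, 172)) ([0.5467, -0.1597, 0.0666], 0.76, (395, 44)) ([0.4579, -0.145, 0.0668], 0.6, (272, 39))
```

View pics/w3.png

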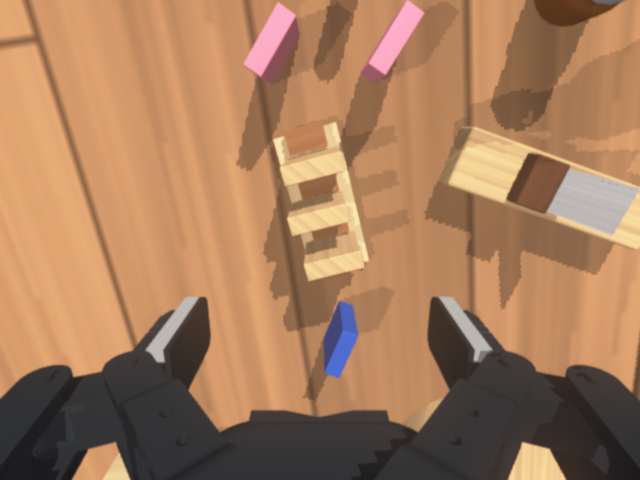

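The view shows three wooden blocks in the caddy, with tops at about (312,165), (319,218) and (335,266). Blue and pink slabs lie outside it. I'll get the top poses from the masks.

```bash
python3 - <<'E'
from mv import *
d=np.load('cam3.npz');M=d['M'];fx,fy,cx,cy=d['K']
def ray(u,v,z):
    d=M[:3,:3]@[(u-cx)/fx,(v-cy)/fy,1]; return (M[:3,3]+d*(z-M[2,3])/d[2])[:2]
Q={'c':[(282,165),(340,150),(345,165),(285,182)],'b':[(288,216),(345,204),(350,221),(292,235)],'a':[(304,264),(362,252),(366,268),(309,280)]}
for n,p in Q.items():
    P=np.array([ray(u,v,.072) for u,v in p]); w=(P[1]-P[0]+P[2]-P[3])/2; t=(P[0]-P[3]+P[1]-P[2])/2
    print(n,'eye',P.mean(0).round(4),'w',np.linalg.norm(w).round(4),'t',np.linalg.norm(t).round(4),'yaw deg',np.degrees(np.arctan2(w[1],w[0])).round(1))
s,_,_=look('wrist')
for n in 'abc':
    for m in masks_of('wrist',f'shim_{n}_mid')[:3]:
        k=m['pixels'].astype(np.uint8); 
        hsv=cv2.cvtColor(s['pixels'],cv2.COLOR_RGB2HSV); 
        (c,(w,h),an)=cv2.minAreaRect(cv2.findNonZero(k)); print(n,round(m['confidence'],2),int(k.sum()),np.round(c),round(w),round(h),round(an),s['pixels'][k>0].mean(0).round(), cv2.boundingRect(k))
im=cv2.imread('pics/w3.png')[110:295,255:385]; cv2.imwrite('pics/c3.png',cv2.resize(im,None,fx=4,fy=3.2,interpolation=cv2.INTER_CUBIC))
E
```

```text
c eye [ 0.4747 -0.2391] w 0.0481 t 0.0128 yaw deg 7.5
b eye [ 0.4735 -0.2827] w 0.0484 t 0.0157 yaw deg 5.6
a eye [ 0.482  -0.3254] w 0.05 t 0.0151 yaw deg 5.2
a 0.93 1839 [339. 340.] 32 73 23 [ 79.  94. 167.] (322, 302, 36, 76)
a 0.91 2141 [331. 256.] 39 58 76 [213. 177. 126.] (304, 232, 60, 49)
b 0.58 1968 [317. 213.] 34 61 77 [216. 180. 129.] (287, 191, 63, 45)
c 0.77 2457 [274.  43.] 37 75 30 [211. 138. 155.] (245, 3, 55, 82)
c 0.73 2027 [392.  43.] 25 88 31 [233. 155. 176.] (360, 1, 64, 82)
c 0.61 1660 [312. 166.] 27 64 76 [235. 199. 142.] (280, 147, 66, 39)
```

View pics/c3.png

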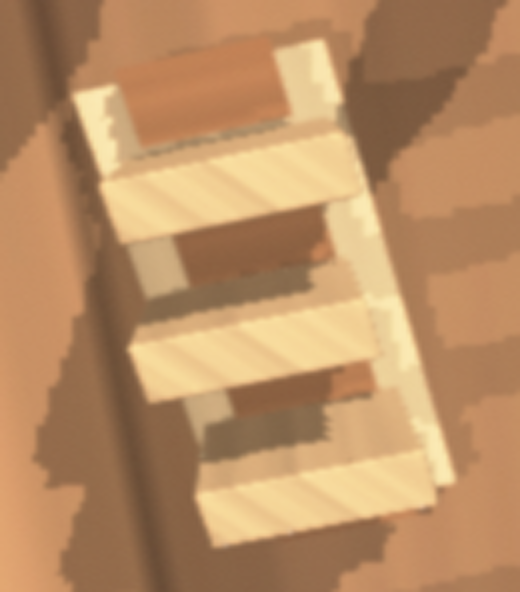

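Block c top centre is ≈(0.475,−0.2415) with yaw ≈6°. Next I'll align, descend and grip.

Call:
{"api": "servo_tool", "payload": {"commands": [[[3.8, -0.5, 0, 0, 1], [0, 0, 2, -1, 1], [0, 0, 3, -1, 1], [0, 0, 4, -0.3, 1], [0, 0, 4, 0, 1], [0, 0, 3, 0, 1], [0, 0, 2, 0, 1], [0, 0, 1.2, 0, 1], [0, 0, 0, 0, 1]]]}}

```text
time_s: 11.72
ee_pos: [0.4742, -0.2419, 0.054]
ee_rot: [-0.0, 0.668, 0.745, -0.0]
wrist_force: [-0.2, 0.4, -0.2]
grip_width: 1.0
```

Call:
{"api": "servo_tool", "payload": {"commands": [[[0, 0, 0, 0, 0.4], [0, 0, 0, 0, 0.3], [0, 0, 0, 0, 0.3], [0, 0, 0, 0, 0.3], [0, 0, 0, 0, 0.3]]], "squeeze": 40}}

```text
time_s: 12.35
ee_pos: [0.4752, -0.2421, 0.0553]
ee_rot: [0.001, 0.667, 0.745, 0.0]
wrist_force: [-0.9, 0.5, 7.2]
grip_width: 0.58
```

Call:
{"api": "servo_tool", "payload": {"commands": [[[0, 0, -2, 0, 0.3], [0, 0, -3.5, 0, 0.3], [0, 0, -3.5, 0, 0.3], [0, 0, -3, 0, 0.3], [0, 0, 0, 0, 0.3]]]}}

```text
time_s: 12.98
ee_pos: [0.4758, -0.2424, 0.1766]
ee_rot: [0.002, 0.667, 0.745, 0.001]
wrist_force: [-0.8, -0.6, -0.8]
grip_width: 0.578
```

Call:
{"api": "servo_tool", "payload": {"commands": [[[4.2, 1.9, 0, 0, 0.3], [4.2, 1.9, 0, 0, 0.3], [4.2, 1.9, 0, 0, 0.3], [4.2, 1.9, 0, 0, 0.3], [4.2, 1.9, 0, 0, 0.3], [4.2, 1.9, 0, 0, 0.3], [4.2, 1.9, 0, 0, 0.3], [4.2, 1.8, 0, 0, 0.3], [4.2, 1.8, 0, 1, 0.3], [0, 0, 0, 1, 0.3], [0, 0, 0, 0.8, 0.3], [0, 0, 0, 0, 0.3]]]}}

```text
time_s: 14.48
ee_pos: [0.6009, 0.1523, 0.1732]
ee_rot: [-0.0, 0.769, 0.639, -0.001]
wrist_force: [-0.4, 0.4, -0.6]
grip_width: 0.579
```

```bash
python3 - <<'E'
from mv import *
st(); to([.6019,.1517,.12])
s,M,r=look('wrist',['shim_c_mid','work_face','fence_face'],'w4.png')
np.savez('cam4.npz',M=M,K=[s['fx'],s['fy'],s['cx'],s['cy']])
look('top',['shim_c_mid','work_face','fence_face'])
E
```

```text
t 14.47 tcp [0.6009 0.1523 0.1732] tx [ 0.182  0.983 -0.001] ty [ 0.983 -0.182 -0.001] F [-0.4  0.4 -0.6] g 0.579
t 14.47 shift cm [-0.04  0.12  5.32]
wrist shim_c_mid ([0.5981, 0.1471, 0.1632], 0.86, (315, 328))
wrist work_face ([0.6037, 0.1651, 0.0288], 0.7, (320, 207)) ([0.58, 0.0113, 0.0645], 0.55, (326, 418))
wrist fence_face ([0.598, 0.1256, 0.0345], 0.56, (322, 261))
top shim_c_mid ([0.544, -0.1553, 0.0362], 0.74, (389, 240)) ([0.4531, -0.1483, 0.033], 0.59, (385, 282)) ([0.4729, -0.2852, 0.0452], 0.47, (449, 273))
top work_face
top fence_face ([0.5941, 0.1244, 0.0343], 0.77, (262, 216)) ([0.6782, 0.3572, 0.0009], 0.28, (163, 180)) ([0.5734, 0.0079, 0.0675], 0.15, (314, 225))
```

View pics/w4.png

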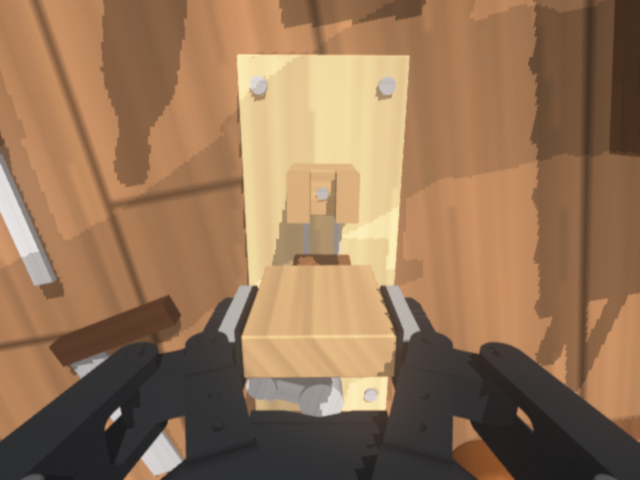

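The block is held squarely and aligned with the fixture; the workpiece front top edge is at row ~222, and the fence edge at ~255. Quick ray check before lowering.

```bash
python3 - <<'E'
from mv import *
d=np.load('cam4.npz');M=d['M'];fx,fy,cx,cy=d['K']
def ray(u,v,z):
    d=M[:3,:3]@[(u-cx)/fx,(v-cy)/fy,1]; return (M[:3,3]+d*(z-M[2,3])/d[2])[:2].round(4)
print('cam',M[:3,3])
print('work',ray(287,222,.072),ray(359,222,.072)); print('fence',ray(293,255,.056),ray(351,255,.056))
zt=.1732+.0553*0+ (.072-.0553)
print('blocktop',[ray(u,v,zt) for u,v in [(243,338),(395,338),(392,376),(246,376)]], 'zt',zt)
E
```

```text
cam [0.61399169 0.22469174 0.29464957]
work [0.5834 0.1697] [0.6272 0.1616]
fence [0.5805 0.1423] [0.6193 0.1351]
blocktop [array([0.5778, 0.1637]), array([0.6257, 0.1549]), array([0.623 , 0.1408]), array([0.5754, 0.1495])] zt 0.18989999999999999
```

Call:
{"api": "servo_tool", "payload": {"commands": [[[0, 0.2, 2, 0, 0.3], [0, 0, 3, 0, 0.3], [0, 0, 3, 0, 0.3], [0, 0, 2, 0, 0.3], [0, 0, 1.2, 0, 0.3], [0, 0, 0, 0, 0.3]]]}}

```text
time_s: 15.62
ee_pos: [0.6031, 0.1518, 0.0616]
ee_rot: [-0.0, 0.769, 0.639, -0.001]
wrist_force: [0.1, -1.4, -0.0]
grip_width: 0.58
```

Call:
{"api": "servo_tool", "payload": {"commands": [[[0.2, 0, 0, 0, 0.3], [0.1, 0, 0, 0, 0.3], [0.1, 0, 0, 0, 0.3], [0, 0, 0, 0, 0.3]]]}}

```text
time_s: 16.12
ee_pos: [0.6042, 0.1561, 0.0626]
ee_rot: [0.0, 0.769, 0.639, 0.0]
wrist_force: [0.2, -0.4, -0.2]
grip_width: 0.578
```

Call:
{"api": "servo_tool", "payload": {"commands": [[[0.1, 0, 0, 0, 0.3], [0.1, 0, 0, 0, 0.3], [0, 0, 0, 0, 0.3]]]}}

```text
time_s: 16.5
ee_pos: [0.6043, 0.1569, 0.0622]
ee_rot: [0.0, 0.769, 0.639, -0.001]
wrist_force: [0.3, -5.3, 1.9]
grip_width: 0.582
```

Call:
{"api": "servo_tool", "payload": {"commands": [[[0.1, 0, 0, 0, 0.3], [0, 0, 0, 0, 0.3]]]}}

```text
time_s: 16.75
ee_pos: [0.6044, 0.1569, 0.0622]
ee_rot: [0.0, 0.77, 0.638, -0.001]
wrist_force: [-2.4, -7.2, 3.6]
grip_width: 0.578
```

Contact with the workpiece. Next: back off a hair, lower to the base and release.

Call:
{"api": "servo_tool", "payload": {"commands": [[[-0.15, 0, 0, 0, 0.3], [0, 0, 0.2, 0, 0.3], [0, 0, 0.2, 0, 0.3], [0, 0, 0, 0, 0.3]]]}}

```text
time_s: 17.25
ee_pos: [0.6045, 0.1568, 0.0581]
ee_rot: [0.0, 0.769, 0.639, -0.0]
wrist_force: [0.3, -5.5, -1.2]
grip_width: 0.576
```

Call:
{"api": "servo_tool", "payload": {"commands": [[[0, 0, 0.1, 0, 0.3], [0, 0, 0.1, 0, 0.3], [0, 0, 0, 0, 0.3]]]}}

```text
time_s: 17.62
ee_pos: [0.6045, 0.1568, 0.0573]
ee_rot: [-0.0, 0.769, 0.639, -0.0]
wrist_force: [-5.4, -6.5, 11.5]
grip_width: 0.579
```

Call:
{"api": "servo_tool", "payload": {"commands": [[[0, 0, -0.1, 0, 0.7], [0, 0, 0, 0, 0.75], [0, 0, 0, 0, 0.75], [0, 0, -2, 0, 0.8], [0, 0, -3, 0, 0.9], [0, 0, -4, 0, 1], [0, 0, -4, 0, 1], [0, 0, 0, 0, 1]]]}}

```text
time_s: 18.62
ee_pos: [0.6064, 0.1576, 0.1923]
ee_rot: [0.001, 0.769, 0.639, 0.003]
wrist_force: [0.0, -0.3, -0.7]
grip_width: 0.997
```

```bash
python3 - <<'E'
from mv import *
st(); to([.4730,-.2830,.177])
s,M,r=look('wrist',['shim_c_mid','work_face','fence_face'],'w5.png')
np.savez('cam5.npz',M=M,K=[s['fx'],s['fy'],s['cx'],s['cy']])
E
```

```text
t 18.62 tcp [0.6064 0.1576 0.1923] tx [0.183 0.983 0.004] ty [ 0.983 -0.183  0.006] F [ 0.  -0.3 -0.7] g 0.997
t 18.62 shift cm [-45.76  -5.05   1.31]
wrist shim_c_mid ([0.6005, 0.1523, 0.0461], 0.57, (311, 233)) ([0.5883, 0.0781, 0.0765], 0.53, (314, 344))
wrist work_face ([0.6048, 0.1648, 0.0311], 0.67, (314, 211))
wrist fence_face ([0.5977, 0.1248, 0.0321], 0.91, (315, 261)) ([0.5783, 0.01, 0.0653], 0.55, (317, 410))
```

View pics/w5.png

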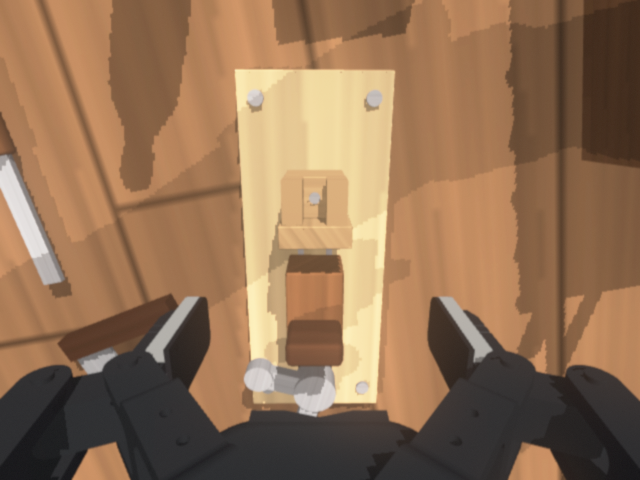

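Block 1 stands flush against the workpiece at (315,235), with free space left in front of the fence (rows 248–256). Next I'll fetch block b.

Call:
{"api": "servo_tool", "payload": {"commands": [[[-5.1, -0.5, 0, 0, 1], [-5.1, -0.6, 0, 0, 1], [-5.1, -0.5, 0, 0, 1], [-5.1, -0.6, 0, 0, 1], [-5.1, -0.6, 0, 0, 1], [-5.1, -0.5, 0, 0, 1], [-5.1, -0.6, 0, 0, 1], [-5.1, -0.6, 0, 0, 1], [-5, -0.5, 0, 0, 1], [0, 0, 0, -1, 1], [0, 0, 0, -1, 1], [0, 0, 0, -0.8, 1]]]}}

```text
time_s: 20.32
ee_pos: [0.4708, -0.2837, 0.1865]
ee_rot: [-0.001, 0.667, 0.745, -0.001]
wrist_force: [-1.2, -0.3, -0.7]
grip_width: 1.003
```

```bash
python3 - <<'E'
from mv import *
s,M,r=look('wrist',['shim_b_mid','shim_a_mid'])
st(); to([.4735,-.2830,.055])
E
```

```text
wrist shim_b_mid ([0.4719, -0.2849, 0.0462], 0.96, (321, 228))
wrist shim_a_mid ([0.4811, -0.3247, 0.0428], 0.8, (326, 278)) ([0.4754, -0.4246, 0.0316], 0.7, (306, 377))
t 20.48 tcp [ 0.471  -0.2836  0.1867] tx [-0.107  0.994  0.   ] ty [ 0.994  0.107 -0.001] F [-0.6  0.3  0.3] g 1.0
t 20.48 shift cm [ 0.03  0.27 13.17]
```

Call:
{"api": "servo_tool", "payload": {"commands": [[[0, 0.2, 3, 0, 1], [0, 0, 4, 0, 1], [0, 0, 3.5, 0, 1], [0, 0, 2.7, 0, 1], [0, 0, 0, 0, 1], [0, 0, 0, 0, 0.4], [0, 0, 0, 0, 0.3], [0, 0, 0, 0, 0.3], [0, 0, 0, 0, 0.3], [0, 0, 0, 0, 0.3]]]}}

```text
time_s: 21.72
ee_pos: [0.4743, -0.284, 0.0567]
ee_rot: [0.001, 0.668, 0.745, 0.001]
wrist_force: [-0.5, 0.8, 7.1]
grip_width: 0.58
```

Call:
{"api": "servo_tool", "payload": {"commands": [[[0, 0, -2, 0, 0.3], [0, 0, -3.5, 0, 0.3], [0, 0, -3.5, 0, 0.3], [0, 0, -3, 0, 0.3], [0, 0, 0, 0, 0.3]]]}}

```text
time_s: 22.35
ee_pos: [0.4746, -0.2845, 0.1788]
ee_rot: [0.002, 0.668, 0.745, 0.001]
wrist_force: [0.5, -0.4, -0.8]
grip_width: 0.581
```

Call:
{"api": "servo_tool", "payload": {"commands": [[[4.5, 1.9, 0, 0, 0.3], [4.5, 1.9, 0, 0, 0.3], [4.5, 1.9, 0, 0, 0.3], [4.5, 1.9, 0, 0, 0.3], [4.5, 1.9, 0, 0, 0.3], [4.5, 1.9, 0, 0, 0.3], [4.5, 1.9, 0, 0, 0.3], [4.5, 1.9, 0, 0, 0.3], [4.5, 1.9, 0, 1, 0.3], [0, 0, 0, 1, 0.3], [0, 0, 0, 0.8, 0.3], [0, 0, 0, 0, 0.3]]]}}

```text
time_s: 23.85
ee_pos: [0.5989, 0.1376, 0.1751]
ee_rot: [0.0, 0.769, 0.639, -0.0]
wrist_force: [0.3, 0.0, -0.3]
grip_width: 0.577
```

```bash
python3 - <<'E'
from mv import *
st(); to([.6008,.1371,.0605])
s,M,r=look('wrist',[],'w6.png')
np.savez('cam6.npz',M=M,K=[s['fx'],s['fy'],s['cx'],s['cy']])
E
```

```text
t 23.85 tcp [0.5989 0.1376 0.1751] tx [ 0.183  0.983 -0.001] ty [ 0.983 -0.183 -0.   ] F [ 0.3  0.  -0.3] g 0.577
t 23.85 shift cm [-1.000e-02  2.000e-01  1.146e+01]
```

View pics/w6.png

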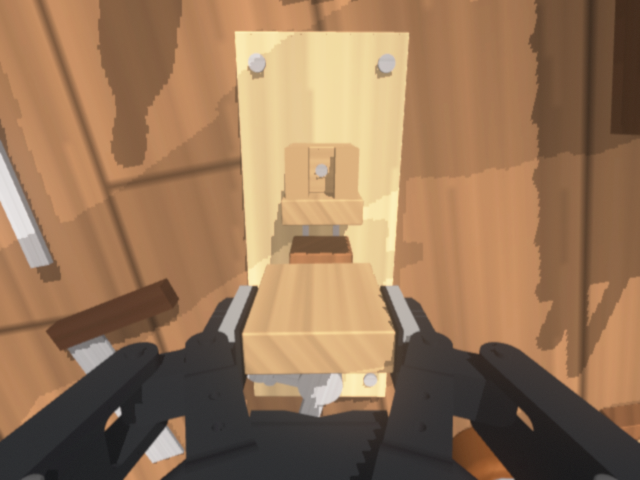

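```bash
python3 - <<'E'
from mv import *
d=np.load('cam6.npz');M=d['M'];fx,fy,cx,cy=d['K']
def ray(u,v,z):
    d=M[:3,:3]@[(u-cx)/fx,(v-cy)/fy,1]; return M[:3,3]+d*(z-M[2,3])/d[2]
e=np.array([.183,.983,0]); f=lambda u,v,z: round(float((ray(u,v,z)-[.5989,.1376,0])@e)*1000,1)
print('block1 rear',f(322,224,.074),'front',f(322,198,.074),'fence top',f(322,254,.056),'fence foot',f(322,237,.012))
z=.072+.1751-.0567
print('held',f(320,334,z),f(320,373,z))
E
```

```text
block1 rear 12.7 front 29.1 fence top -13.5 fence foot -15.0
held 7.6 -7.2
```

Clearances are about 5 mm front and rear. Lowering.

Call:
{"api": "servo_tool", "payload": {"commands": [[[0, 0.2, 2, 0, 0.3], [0, 0, 3, 0, 0.3], [0, 0, 3, 0, 0.3], [0, 0, 2, 0, 0.3], [0, 0, 1.3, 0, 0.3], [0, 0, 0, 0, 0.3]]]}}

```text
time_s: 24.65
ee_pos: [0.6008, 0.1371, 0.0616]
ee_rot: [-0.0, 0.769, 0.639, -0.001]
wrist_force: [0.0, 0.2, 0.1]
grip_width: 0.578
```

Call:
{"api": "servo_tool", "payload": {"commands": [[[0.2, 0, 0, 0, 0.3], [0.1, 0, 0, 0, 0.3], [0, 0, 0.1, 0, 0.3], [0, 0, 0.1, 0, 0.3], [0, 0, 0, 0, 0.3]]]}}

```text
time_s: 25.28
ee_pos: [0.6021, 0.1384, 0.0614]
ee_rot: [0.001, 0.769, 0.639, -0.0]
wrist_force: [-2.7, -6.3, 2.4]
grip_width: 0.577
```

Call:
{"api": "servo_tool", "payload": {"commands": [[[-0.15, 0, 0, 0, 0.3], [0, 0, 0.1, 0, 0.3], [0, 0, 0, 0, 0.3]]]}}

```text
time_s: 25.65
ee_pos: [0.6018, 0.1384, 0.0597]
ee_rot: [0.0, 0.769, 0.639, 0.0]
wrist_force: [-0.6, -3.9, 2.5]
grip_width: 0.581
```

Call:
{"api": "servo_tool", "payload": {"commands": [[[0, 0, 0.1, 0, 0.3], [0, 0, 0.1, 0, 0.3], [0, 0, 0, 0, 0.3]]]}}

```text
time_s: 26.02
ee_pos: [0.6017, 0.1385, 0.0587]
ee_rot: [-0.0, 0.769, 0.639, 0.0]
wrist_force: [-7.9, -5.9, 18.9]
grip_width: 0.576
```

Call:
{"api": "servo_tool", "payload": {"commands": [[[0, 0, -0.2, 0, 0.65], [0, 0, 0, 0, 0.72], [0, 0, 0, 0, 0.75], [0, 0, 0, 0, 0.75], [0, 0, -2, 0, 0.8], [0, 0, -3, 0, 0.9], [0, 0, -4, 0, 1], [0, 0, -5, 0, 1], [0, 0, 0, 0, 1]]]}}

```text
time_s: 27.15
ee_pos: [0.6039, 0.1387, 0.205]
ee_rot: [0.001, 0.769, 0.639, 0.004]
wrist_force: [-1.1, 0.8, -0.4]
grip_width: 1.0
```

```bash
python3 - <<'E'
from mv import *
st()
s,M,r=look('wrist',['fence_grip','fence_face','shim_b_mid'],'w7.png')
np.savez('cam7.npz',M=M,K=[s['fx'],s['fy'],s['cx'],s['cy']])
E
```

```text
t 27.15 tcp [0.6039 0.1387 0.205 ] tx [0.184 0.983 0.004] ty [ 0.983 -0.184  0.007] F [-1.1  0.8 -0.4] g 1.0
wrist fence_grip ([0.5905, 0.0807, 0.0753], 0.55, (314, 308))
wrist fence_face ([0.5942, 0.1254, 0.0359], 0.75, (309, 235))
wrist shim_b_mid ([0.5964, 0.1393, 0.0483], 0.67, (308, 222))
```

View pics/w7.png

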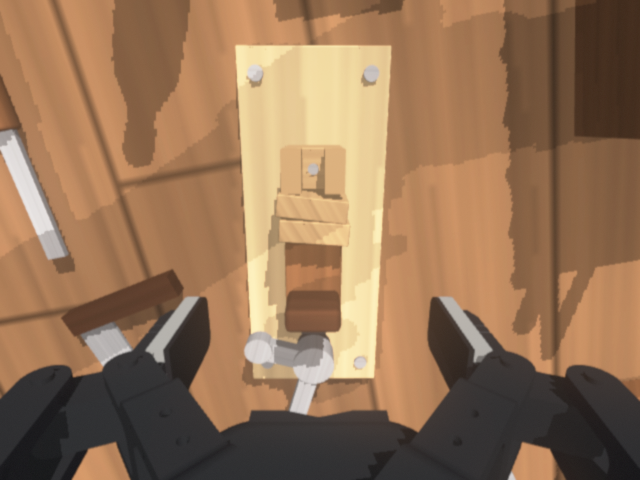

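Both blocks stand upright and side by side in the gap (rows 195–245), with the fence just behind. Next I'll go behind the grip with the fingers shut.

Call:
{"api": "servo_tool", "payload": {"commands": [[[-3, -0.2, 0, 0, 0.5], [-3, -0.2, 0, 0, 0], [-2.8, 0, 0, 0, 0], [0, 0, 0, 0, 0], [0, 0, 0, 0, 0], [0, 0, 0, 0, 0]]]}}

```text
time_s: 28.1
ee_pos: [0.5813, 0.0536, 0.1991]
ee_rot: [-0.0, 0.769, 0.639, -0.0]
wrist_force: [0.4, 1.3, -0.3]
grip_width: -0.0
```

```bash
python3 - <<'E'
from mv import *
look('wrist',['fence_grip','lever_hinge'])
st(); to([.5833,.0533,.088])
E
```

```text
wrist fence_grip ([0.5871, 0.0814, 0.077], 0.56, (320, 192))
wrist lever_hinge ([0.5772, 0.0129, 0.0633], 0.8, (324, 280)) ([0.5911, 0.0836, 0.0746], 0.16, (325, 187))
t 28.25 tcp [0.5814 0.0536 0.1992] tx [ 0.182  0.983 -0.   ] ty [ 0.983 -0.182 -0.   ] F [ 0.  -1.5  0.5] g 0.001
t 28.25 shift cm [1.000e-02 1.900e-01 1.112e+01]
```

Call:
{"api": "servo_tool", "payload": {"commands": [[[0, 0.2, 3, 0, 0], [0, 0, 3, 0, 0], [0, 0, 3, 0, 0], [0, 0, 2, 0, 0], [0, 0, 0, 0, 0]]]}}

```text
time_s: 28.88
ee_pos: [0.5826, 0.0526, 0.0882]
ee_rot: [-0.0, 0.769, 0.639, -0.001]
wrist_force: [0.7, 0.5, -0.1]
grip_width: 0.0
```

Call:
{"api": "servo_tool", "payload": {"commands": [[[0.4, 0, 0, 0, 0], [0.3, 0, 0, 0, 0], [0.3, 0, 0, 0, 0], [0.2, 0, 0, 0, 0], [0, 0, 0, 0, 0]]]}}

```text
time_s: 29.5
ee_pos: [0.5859, 0.0642, 0.0896]
ee_rot: [0.0, 0.769, 0.639, 0.0]
wrist_force: [0.6, -3.8, 2.0]
grip_width: -0.002
```

Call:
{"api": "servo_tool", "payload": {"commands": [[[0.2, 0, 0, 0, 0], [0.2, 0, 0, 0, 0], [0.1, 0, 0, 0, 0], [0, 0, 0, 0, 0]]]}}

```text
time_s: 30.0
ee_pos: [0.5866, 0.0688, 0.0894]
ee_rot: [0.0, 0.769, 0.639, -0.0]
wrist_force: [-0.1, -6.3, 2.8]
grip_width: -0.005
```

Call:
{"api": "servo_tool", "payload": {"commands": [[[0.1, 0, 0, 0, 0], [0.1, 0, 0, 0, 0], [0, 0, 0, 0, 0]]]}}

```text
time_s: 30.38
ee_pos: [0.5866, 0.0688, 0.0894]
ee_rot: [0.001, 0.77, 0.638, -0.001]
wrist_force: [-2.1, -11.6, 5.6]
grip_width: 0.0
```

Call:
{"api": "servo_tool", "payload": {"commands": [[[0.1, 0, 0, 0, 0], [0, 0, 0, 0, 0], [0, 0, 0, 0, 0]]]}}

```text
time_s: 30.75
ee_pos: [0.5866, 0.0689, 0.0894]
ee_rot: [0.001, 0.77, 0.638, -0.001]
wrist_force: [-3.3, -13.1, 7.7]
grip_width: 0.002
```

Call:
{"api": "servo_tool", "payload": {"commands": [[[0.05, 0, 0, 0, 0], [0, 0, 0, 0, 0], [0, 0, 0, 0, 0]]]}}

```text
time_s: 31.12
ee_pos: [0.5866, 0.0689, 0.0894]
ee_rot: [0.001, 0.77, 0.638, -0.002]
wrist_force: [-3.3, -14.9, 7.2]
grip_width: 0.001
```

```bash
python3 - <<'E'
from mv import *
st()
s,M,r=look('wrist',['fence_face','work_face','lever_knob','lever_hinge'],'w8.png')
look('scene',['fence_face','work_face','shim_b_mid'],'s8.png')
im=cv2.imread('pics/s8.png')[190:280,310:460]
a=cv2.resize(im,(640,384),interpolation=cv2.INTER_CUBIC); b=cv2.imread('pics/w8.png')[:216]
cv2.imwrite('pics/v8.png',np.vstack([a,b])); st()
E
```

```text
t 31.12 tcp [0.5866 0.0689 0.0894] tx [ 0.186  0.983 -0.004] ty [ 0.983 -0.186 -0.001] F [ -3.3 -14.9   7.2] g 0.001
wrist fence_face ([0.5976, 0.133, 0.0351], 0.91, (317, 140))
wrist work_face
wrist lever_knob
wrist lever_hinge ([0.5774, 0.0107, 0.0649], 0.69, (323, 410))
scene fence_face ([0.6013, 0.1333, 0.0358], 0.94, (385, 243))
scene work_face
scene shim_b_mid ([0.6012, 0.1434, 0.0437], 0.56, (388, 239)) ([0.4785, -0.2781, -0.0033], 0.27, (200, 307))
t 31.57 tcp [0.5866 0.0689 0.0894] tx [ 0.186  0.983 -0.004] ty [ 0.983 -0.186 -0.001] F [ -4.4 -14.6   8.2] g -0.0
```

View pics/v8.png

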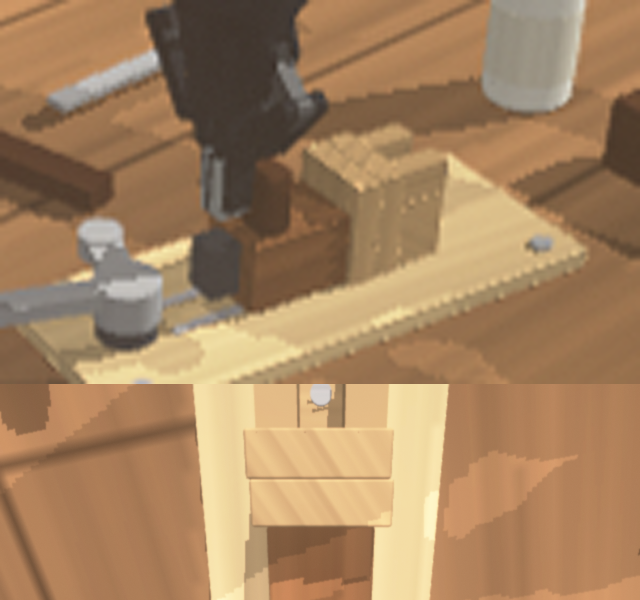

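The stack is closed with no gaps. The fence moved ~8 mm, the push is steady at ~15 N and the arm is still. Handing in.

```bash
python3 - <<'E'
from mv import *
job_done(); st()
E
```

```text
the job is handed in; nothing more can be done
the job is handed in; nothing more can be done
```

The job is handed in with two packing blocks clamped between the fence and the workpiece, and the arm still pushing.

**What I did:**
- **Lever:** I swung it with shut fingers to about 1.3 rad. The knob seen afterwards matched that, and the fence had sprung back.
- **Gap:** It measured about 40 mm, so I used two blocks (c and b) from the caddy. One block would have needed about 24 of the fence's 26 mm of travel.
- **Blocks:** I stood them on the base against the workpiece, one behind the other, feeling for contact each time.
- **Push:** I pushed the fence by its grip from behind until it stopped.

**Last checks, before handing in at 31.6 s:**
- The push was steady at about 15 N, and the arm was not moving.
- The fence face had moved about 8 mm, as two blocks require.
- The picture showed both blocks upright, flat against each other and in the middle.

**Disagreements and limits:**
- The second block touched the first about 2.5 mm earlier than I had worked out, which I put down to a small offset in the grasp.
- The recogniser did not find the workpiece face in the final pictures or the lever knob in the final wrist picture. The closed gap was checked by eye and by force, and I did not measure the lever again after freeing it.
- The bystanders looked untouched in the views taken, but I did not measure them again at the end.
- I viewed 11 pictures, one over the budget of 10.

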